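# Lay the dried camping kit back on its marker mats

### The job

The kit has dried by the boiler: lay the orange case, the scraper, the hooked tent peg and the broad tent peg each flat on the black mat that carries its own silhouette, covering it and pointing the same way. Set them down, do not drop them, and leave the dog bowl and the mug where they stand.

Things in the scene. Friction and masses are not known exactly. Their poses are not given: they have to be found in the camera images.
- case: Orange plastic wheel brace socket case, a closed box 58 wide (x), 38 high, from y = -90 to +26 mm, with a black carrying loop (46 wide, 10 thick) out to y = +49. 0.3 kg. Grip across the 58 mm near y = -32. Origin: underside, on the centre line; y runs along the length to the loop end, z up. Lies flat on the bench, y within 0.3 rad of world y.
- scraper: Grey silicone scraper: handle 18 wide (x), 14 mm high, from y = -90 to +2 mm; flat blade 56 wide, 8 thick, from y = 0 to +50. 0.07 kg, balances near y = -10. Grip across the handle. Origin: underside, on the centre line; y runs along the length to the blade end, z up. Lies flat on the bench, y within 0.3 rad of world y.
- hook_peg: Steel tent peg of 10 mm round bar: straight from y = -90 to +28 mm, then a hook bent to +x (top at y = +50, open end at x = +28, y = +17). 0.09 kg, balances near y = -10. Grip across the straight bar. Origin: underside, on the centre line; y runs along the length to the hook end, z up. Lies flat on the bench, y within 0.3 rad of world y.
- sand_peg: Broad steel tent peg: channel 26 wide (x), 14 mm high, open side down, from y = -90 to +34 mm; cross-bar head 56 wide, 14 high, from y = +34 to +50. 0.09 kg, balances near y = -10. Grip across the channel. Origin: underside, on the centre line; y runs along the length to the head end, z up. Lies flat on the bench, y within 0.3 rad of world y.
- case_mat: Mat with an orange silhouette: rectangle 58 by 116 mm with a loop at the +y end. Fixed black rubber mat 76 (x) by 154 (y, from -97 to +57) by 3 mm, flat. Origin: at bench level, under the silhouette's point that matches the thing's own origin; y along the silhouette to the loop end, within 0.3 rad of world y, z up. Face 3 mm above the bench.
- scraper_mat: Mat with a grey silhouette: handle with a wide blade at the +y end. Fixed black rubber mat 76 (x) by 154 (y, from -97 to +57) by 3 mm, flat. Origin: at bench level, under the silhouette's point that matches the thing's own origin; y along the silhouette to the blade end, within 0.3 rad of world y, z up. Face 3 mm above the bench.
- hook_mat: Mat with a thin white silhouette, 10 mm wide, with a hook at the +y end. Fixed black rubber mat 76 (x) by 154 (y, from -97 to +57) by 3 mm, flat. Origin: at bench level, under the silhouette's point that matches the thing's own origin; y along the silhouette to the hook end, within 0.3 rad of world y, z up. Face 3 mm above the bench.
- sand_mat: Mat with a white T silhouette, 26 mm wide, 56 mm cross bar at the +y end. Fixed black rubber mat 76 (x) by 154 (y, from -97 to +57) by 3 mm, flat. Origin: at bench level, under the silhouette's point that matches the thing's own origin; y along the silhouette to the head end, within 0.3 rad of world y, z up. Face 3 mm above the bench.
- dog_bowl: Stainless steel dog bowl, 150 mm across the rim, 55 mm high, standing loose on the bench beyond the mats; not part of the job. Origin: centre of its underside.
- mug: Blue mug, 80 mm across, 90 mm high, with a handle, standing loose on the bench beyond the mats; not part of the job. Origin: centre of its underside.

How it is judged:
At the end, for the whole second after the job is handed in: Each thing lies flat (tilt under 0.12 rad) and at rest on its own mat, origin within 13 mm of the mat's origin horizontally and 0.5 to 8 mm above it, long axis within 0.2 rad of the silhouette's, pointing the same way (horizontal distance between case and case_mat below 0.013 m and angle between the y axis of case and the y axis of case_mat, either way round below 0.2 rad and angle between each of case, scraper, hook_peg, sand_peg's own z axis and vertical below 0.12 rad and z of case in the frame of case_mat between 0.0005 and 0.008 m and linear speed of each of case, scraper, hook_peg, sand_peg below 0.02 m/s and angular speed of each of case, scraper, hook_peg, sand_peg below 0.2 rad/s and horizontal distance between scraper and scraper_mat below 0.013 m and angle between the y axis of scraper and the y axis of scraper_mat, either way round below 0.2 rad and z of scraper in the frame of scraper_mat between 0.0005 and 0.008 m and horizontal distance between hook_peg and hook_mat below 0.013 m and angle between the y axis of hook_peg and the y axis of hook_mat, either way round below 0.2 rad and z of hook_peg in the frame of hook_mat between 0.0005 and 0.008 m and horizontal distance between sand_peg and sand_mat below 0.013 m and angle between the y axis of sand_peg and the y axis of sand_mat, either way round below 0.2 rad and z of sand_peg in the frame of sand_mat between 0.0005 and 0.008 m); the robot touches nothing.
It fails at once if one of the four things is dropped from a height (moves faster than 0.8 m/s out of the fingers) ((linear speed of case above 0.8 m/s and contact force between the fingers and case below 0.05 N) or (linear speed of scraper above 0.8 m/s and contact force between the fingers and scraper below 0.05 N) or (linear speed of hook_peg above 0.8 m/s and contact force between the fingers and hook_peg below 0.05 N) or (linear speed of sand_peg above 0.8 m/s and contact force between the fingers and sand_peg below 0.05 N)).
It fails at once if the dog bowl is shifted by more than 20 mm (distance of dog_bowl from where it was at the start of the episode above 0.02 m).
It fails at once if the mug is shifted by more than 20 mm (distance of mug from where it was at the start of the episode above 0.02 m).
It also fails if it takes over 109 s, if anything falls off the work surface, if the arm or the gripper's body presses on something with over 40 N, if the wrist force passes 120 N, or if a joint passes its speed limit or range.

### The arm

A 6-joint arm with a two-finger parallel gripper is mounted at the origin on the work surface. World frame = base frame: x ahead of the robot, y to its left, z up, the work surface at z = 0. Lengths are in m, angles in rad, forces in N, time in s.
With the tool pointing down it reaches from about 0.35 to 0.725 m from the base axis. Payload 4.3 kg.
Tool frame: the origin (TCP) lies between the finger pads; the fingertips stand 8 mm ahead of it and the grasp point (between the pads) lies 11 mm behind it; z points along the fingers, y is the line along which they close (so a half turn about z gives the same grasp; the last joint's range is limited). The gripper opens to 85 mm and grips with 20 to 120 N. Pads are 22 mm wide; open, the fingers measure 114 mm over their backs; the gripper's body (76 mm by 85 mm) begins 54 mm behind the grasp point. The pads swing forward as they close: fully open they stand 13 mm farther back than shut.
Start: joints at [1.027, 0.377, 0.081, 1.274, 0, 1.46], TCP at [0.242, 0.522, 0.239] pointing down, gripper open.
Joint ranges: [-2.72, 2.72], [-0.84, 1.66], [-1.02, 1.22], [-1.77, 2.12], [-1.37, 1.28], [-3.14, 3.14]. Speed limits (rad/s): [2.57, 2.57, 3.14, 3.14, 3.14, 3.14].

### API

Orientations are given as a unit quaternion [x, y, z, w].
In Python, from rig import read_state, read_camera, camera_info, job_done gives the robot as it stands.
- The arm moves only by the tool carry_out, never from a script. Its argument "motion" is a list of rows, each an object with "gripper": the closure, from 0 (fully open) to 1 (shut); "xyz": the shift along the tool's x, y, z in cm, a list of three; "twist": the turn, a rotation vector about the tool's x, y, z in degrees, a list of three. A call has 1 to 20 rows; each row shifts and turns the commanded pose from where the row before left it, along the tool's axes as they then stand; what a row does not reach is not made up. A row lasts 1/12 s, in which the tool goes at most 41.7 mm and 7.16 degrees, less where a joint would pass 70% of its speed; a pose out of reach is approached as far as the arm can. A call with a gripper value outside its range is refused whole. The fingers move at their own pace and stop on an object; "grip_force" is the grip in N (left out, the last holds). Time passes only in rows, so rows that do not move let the fingers close. It gives the time, the measured TCP pose, the force, the opening and the grip force at its end, in the units of the state.
- read_state(): the state, without advancing time (a new reading comes with each control period).
- read_camera(name): name is "side" or "top"; returns (picture, depth): 400x640x3 uint8, red, green, blue; 400x640 float32, m along the optical axis (not along the pixel's ray), 0 where there is no reading.
- camera_info(name): a dict with "fx", "fy", "cx", "cy" (pixels), "eye" and "orientation" of the camera in the world. Camera axes: x right, y down, z forward; pixel columns grow to the right and rows downward; lengths in m; the calibration is good to about 2 mm. A picture is of the moment at which its call begins. camera_info takes no time and is no camera call.
- job_done(): hands the job in; it is judged then, once.
The state is a dict: "t": time; "joint_positions": joint angles; "dq": joint speeds; "joint_efforts": joint torques, N m; "tool_pos": TCP position; "tool_rot": TCP orientation; "force": force on the tool from outside, world axes, zero at the start; "moment": the same for the moment, N m; "finger_gap": finger opening in m; "gripper_force": force on a finger pad.
Only numpy, scipy, OpenCV 4.12 (cv2) and the standard library are available. Lean on these libraries where they do the work, as an engineer would, in place of code of your own. Each camera call takes 0.05 s, during which the arm holds its last target. There are 200 camera calls.

## Working session

There is one attempt and no reset: what is moved stays moved. The work goes in short steps, Python scripts to look and compute and a tool call to move; the robot and the scene stay as the last step left them, time stands still between calls to the robot, and variables do not carry over. Pictures are saved under pics/ and viewed, at most 14 in all, crops included, and the job is handed in when it is done.

Besides the shell and the picture viewer there is one more tool, called after "Request:" as name(argument=value, ...), one argument or row to a line, values as JSON. carry_out: Moves the arm, as the interface text tells. Its arguments: {"type":"object","properties":{"motion":{"type":"array"},"grip_force":{"type":"number"}},"required":["motion"]}

```bash
mkdir -p pics; ls
python3 - <<'E'
from rig import *
import cv2,numpy as np
for n in("top","side"):
    im,d=read_camera(n); cv2.imwrite(f"pics/{n}0.png",im[:,:,::-1]); np.savez(f"{n}0.npz",im=im,d=d); print(n,camera_info(n))
print(read_state())
E
```

```text
pics
top {'fx': 476.440497872768, 'fy': 476.440497872768, 'cx': 316.626770550859, 'cy': 192.85246564691343, 'eye': array([ 0.52924778, -0.01435728,  1.36765586]), 'orientation': array([ 0.70764934, -0.7050628 ,  0.02419034, -0.03916229])}
side {'fx': 484.5186769514304, 'fy': 484.5186769514304, 'cx': 316.2297880743935, 'cy': 194.74142832001576, 'eye': array([ 0.5917167 , -1.02555662,  0.7713886 ]), 'orientation': array([ 0.88789063, -0.01984461,  0.01376312, -0.45942029])}
{'t': 0.1, 'joint_positions': array([1.02671891e+00, 3.78010717e-01, 7.97648398e-02, 1.27440551e+00,
       4.33986480e-05, 1.46046189e+00]), 'dq': array([ 0.00164549, -0.00168737,  0.00468297,  0.00207515,  0.00076449,
        0.00034725]), 'joint_efforts': array([ 7.91002167e-04, -4.64694107e+01,  2.70582694e+01,  1.20494005e-02,
       -1.54256745e-04, -5.60697899e-06]), 'tool_pos': array([0.24135714, 0.52126058, 0.23844454]), 'tool_rot': array([ 2.15175384e-01,  9.76574981e-01, -8.71347094e-04, -3.18655493e-04]), 'force': array([-0.79606389, -0.12442176, -0.93143691]), 'moment': array([ 0.01001208,  0.00572014, -0.01158952]), 'gripper_force': 0.0, 'finger_gap': 0.08552140187475515}
```

View pics/top0.png

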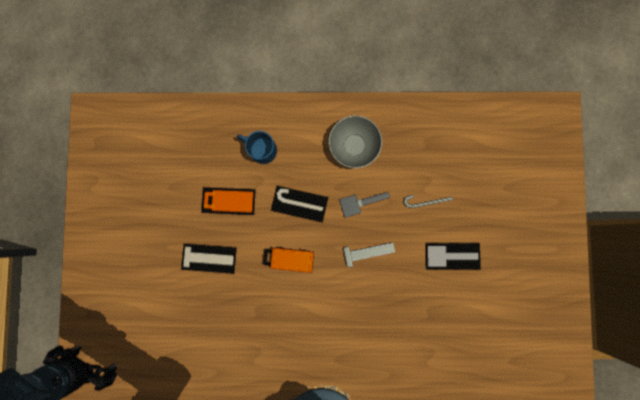

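View pics/side0.png

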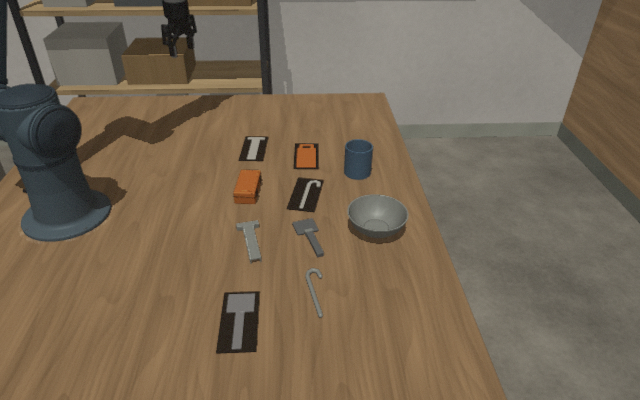

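Top view: the silhouettes and things all point image-left (world +y). Upper row: case_mat (228,201), hook_mat (300,204), scraper (365,204), hook_peg (428,201). Lower row: sand_mat (208,259), case (289,260), sand_peg (369,254), scraper_mat (452,256). Next I'll fit poses in both cameras by rendering models.

```bash
cat > fit.py <<'E'
import numpy as np,cv2
from scipy.optimize import minimize
from scipy.spatial.transform import Rotation as Ro
from rig import camera_info
CI={n:camera_info(n) for n in("top","side")}
def proj(n,P):
    c=CI[n]; q=Ro.from_quat(c["orientation"]).inv().apply(P-c["eye"])
    return q[:,:2]/q[:,2:]*[c["fx"],c["fy"]]+[c["cx"],c["cy"]]
def unproj(n,uv,z):
    c=CI[n]; r=Ro.from_quat(c["orientation"]).apply([(uv[0]-c["cx"])/c["fx"],(uv[1]-c["cy"])/c["fy"],1])
    return c["eye"]+r*(z-c["eye"][2])/r[2]
box=lambda x0,x1,y0,y1,h:([[x0,y0],[x1,y0],[x1,y1],[x0,y1]],h)
a=np.linspace(np.pi,-.0,13); hx,hy=14-5,0
arc=[[9+9*np.cos(t)+0,36+9*np.sin(t)] for t in a]   # centre line of hook
hook=[box(-5,5,-90,30,10)]+[(list(np.array([p,q])[[0,0,1,1]]+np.array([[-4,-4],[4,4],[-4,4],[4,-4]])),10) for p,q in zip(arc,arc[1:])]
arc=[[11.5+11.5*np.cos(t),28+17*np.sin(t)] for t in a]+[[23,17]]
hook=[box(-5,5,-90,30,10)]+[box(p[0]-5,p[0]+5,p[1]-5,p[1]+5,10) for p in arc]
M=dict(case=[box(-29,29,-90,26,38)],scraper=[box(-9,9,-90,2,14),box(-28,28,0,50,8)],hook_peg=hook,
 sand_peg=[box(-13,13,-90,34,14),box(-28,28,34,50,14)],mat=[box(-38,38,-97,57,3)])
S=4
def render(n,name,p,x0,y0,w,h):
    m=np.zeros((h*S,w*S),np.uint8); c,s=np.cos(p[2]),np.sin(p[2]); z0=0
    for poly,hh in M[name]:
        q=np.array(poly,float)/1e3; xy=q@np.array([[c,s],[-s,c]])+p[:2]
        P=np.vstack([np.c_[xy,np.full(4,z)] for z in((p[3] if len(p)>3 else 0),hh/1e3+(p[3] if len(p)>3 else 0))])
        uv=(proj(n,P)-[x0-.5,y0-.5])*S-.5
        cv2.fillConvexPoly(m,cv2.convexHull(np.round(uv*16).astype(np.int32)),255,shift=4)
    return cv2.resize(m,(w,h),interpolation=cv2.INTER_AREA)/255.
def soft(im,name):
    f=im.astype(float); mx=f.max(2); mn=f.min(2); sat=(mx-mn)/(mx+1)
    if name=="mat": return np.clip((60-mx)/40,0,1)
    if name=="case": return np.clip((sat-.75)/.15,0,1)
    return np.clip((.35-sat)/.25,0,1)*(mx>60)
def fit(n,im,name,guess,fill=False,zoff=0,half=44):
    c=proj(n,np.array([[guess[0],guess[1]-.02,.005]]))[0].astype(int); x0,y0=np.maximum(c-half,0)
    w=h=2*half; w=min(w,640-x0); h=min(h,400-y0)
    m=soft(im[y0:y0+h,x0:x0+w],name)
    if name=="mat": # drop outside, fill silhouette
        b=cv2.morphologyEx((m>.4).astype(np.uint8),cv2.MORPH_CLOSE,np.ones((3,3)))
        k,l,st,_=cv2.connectedComponentsWithStats(b)
        cy,cx=np.array([h/2,w/2]); 
        i=1+np.argmax(st[1:,4]); cs,_=cv2.findContours((l==i).astype(np.uint8),cv2.RETR_EXTERNAL,cv2.CHAIN_APPROX_NONE)
        f=np.zeros((h,w),np.uint8); cv2.drawContours(f,cs,-1,1,-1); m=np.where(cv2.erode(f,np.ones((3,3)))>0,1,m*(f>0))
    else:
        k,l,st,_=cv2.connectedComponentsWithStats((m>.3).astype(np.uint8)); i=1+np.argmax(st[1:,4]); m=m*cv2.dilate((l==i).astype(np.uint8),np.ones((3,3)))
    m=cv2.GaussianBlur(m,(0,0),1.0)
    def cost(v):
        r=cv2.GaussianBlur(render(n,name,[guess[0]+v[0]/100,guess[1]+v[1]/100,guess[2]+v[2]/10,zoff],x0,y0,w,h),(0,0),1.0)
        return ((r-m)**2).sum()/m.sum()
    best=min((minimize(cost,[0,0,t],method="Nelder-Mead",options=dict(initial_simplex=np.array([[0,0,t],[1.5,0,t],[0,1.5,t],[0,0,t+1.5]]),xatol=.01,fatol=1e-5)) for t in(-2,0,2)),key=lambda r:r.fun)
    v=best.x; return np.array([guess[0]+v[0]/100,guess[1]+v[1]/100,guess[2]+v[2]/10,best.fun])
E
cat > m0.py <<'E'
from fit import *
px=dict(case_mat=(228,201),hook_mat=(300,204),sand_mat=(208,259),scraper_mat=(452,256),case=(289,260),scraper=(365,204),hook_peg=(428,201),sand_peg=(369,254))
I={n:np.load(n+"0.npz")["im"] for n in CI}
import sys
rows=[]
for k,uv in px.items():
    g=unproj("top",uv,.005); g=np.array([g[0],g[1]+.02,0.]); name="mat" if "mat" in k else k
    for n in CI:
        r=fit(n,I[n],name,g,half=36); print(k,n,np.round(r,4)); rows.append((k,n,r,name))
out=[]
for n in CI:
    im=I[n][...,::-1].copy(); 
    for k,nn,r,name in rows:
        if nn==n:
            e=(render(n,name,r[:3],0,0,640,400)>.5).astype(np.uint8)
    big=cv2.resize(im,None,fx=4,fy=4,interpolation=cv2.INTER_NEAREST)
    for k,nn,r,name in rows:
        if nn==n:
            e=cv2.resize(render(n,name,r[:3],0,0,640,400),None,fx=4,fy=4,interpolation=cv2.INTER_LINEAR)
            cs,_=cv2.findContours((e>.5).astype(np.uint8),0,2); cv2.drawContours(big,cs,-1,(255,0,255),1)
    c=big[720:1120,700:1960] if n=="top" else big[520:1420,840:1340]
    cv2.imwrite(f"pics/fit_{n}.png",cv2.resize(c,None,fx=.63,fy=.63,interpolation=cv2.INTER_AREA))
E
python3 m0.py
```

```text
case_mat top [ 0.6409  0.4906 -0.487   0.3856]
case_mat side [0.5074 0.6899 0.95   0.7417]
hook_mat top [ 0.6242  0.0845 -0.209   0.4769]
hook_mat side [ 0.6221  0.0881 -0.1985  0.7868]
sand_mat top [0.4973 0.3374 0.0046 3.3556]
sand_mat side [0.5042 0.3912 0.0529 6.8973]
scraper_mat top [ 0.474  -0.3504  0.0057  1.3358]
scraper_mat side [ 0.4388 -0.5147  1.3833  0.8193]
case top [ 0.4654  0.1154 -0.0998  0.0031]
case side [0.3889 0.4153 0.1024 0.0249]
scraper top [ 0.6225 -0.1041  0.2863  0.0574]
scraper side [ 0.6203 -0.1004  0.2821  0.0517]
hook_peg top [ 0.6211 -0.2819  0.1884  0.4678]
hook_peg side [ 0.6195 -0.2804  0.1815  0.168 ]
sand_peg top [ 0.48   -0.1147  0.2101  0.0159]
sand_peg side [ 0.4772 -0.1101  0.2066  0.0398]
```

```bash
python3 - <<'E'
s=open('fit.py').read()
a=s.index("    if name==\"mat\": # drop"); b=s.index("    m=cv2.GaussianBlur(m,(0,0),1.0)\n")
s=s[:a]+'''    b=(m>.3).astype(np.uint8)
    if name=="mat": b=cv2.morphologyEx(b,cv2.MORPH_CLOSE,np.ones((3,3)))
    k,l,st,ce=cv2.connectedComponentsWithStats(b); ok=st[1:,4]>25
    d=np.array([np.hypot(*(np.argwhere(l==i)-(c-[x0,y0])[::-1]).T).min() for i in range(1,k)])
    i=1+np.argmin(np.where(ok,d,1e9)); l=(l==i).astype(np.uint8)
    if name=="mat":
        f=np.zeros_like(l); cv2.fillConvexPoly(f,cv2.convexHull(cv2.findNonZero(l)),1)
        m=np.where(cv2.erode(f,np.ones((3,3)))>0,1,m*(f>0))
    else: m=m*cv2.dilate(l,np.ones((3,3)))
'''+s[b:]
open('fit.py','w').write(s)
E
python3 m0.py | grep -v peg; python3 -c "
import numpy as np
im=np.load('top0.npz')['im'];print(im[256,420:486].max(1));print(im[201,196:262].max(1))"
```

```text
case_mat top [ 0.6366  0.5143 -0.5049  0.6908]
case_mat side [ 0.6271  0.2943 -0.0489  0.1062]
hook_mat top [ 0.6249  0.0841 -0.2165  0.0987]
hook_mat side [ 0.622   0.0869 -0.1965  0.1595]
sand_mat top [0.4516 0.3441 0.0049 2.9057]
sand_mat side [0.4481 0.351  0.0863 2.3352]
scraper_mat top [ 0.4741 -0.3497  0.0062  0.0419]
scraper_mat side [ 0.472  -0.3536  0.0019  0.0326]
case top [ 0.4654  0.1154 -0.0998  0.0031]
case side [0.3889 0.4153 0.1024 0.0249]
scraper top [ 0.6225 -0.1041  0.2863  0.0574]
scraper side [ 0.6203 -0.1004  0.2821  0.0517]
[149 149 147 151 138  81  29  63 133 153 156 157 160 158 157 158 156 154
 159 157 158 157 157 157 158 160 160 159 156 162 159 162 156 157 162 160
 157 162 158 161 157 156 155 161 157 156 159 156 157 162 162 159 160 159
 158 158 159 143  84  55 103 135 148 148 149 148]
[142 142 143 143 133 107  55  63 138 180 187 153  79  24  16  63 136 179
 195 195 196 194 198 197 197 195 195 195 197 197 196 192 197 196 195 194
 197 197 196 197 195 195 195 194 194 193 194 194 197 195 197 194 198 195
 197 181 118  50  66 129 148 149 150 149 152 153]
```

View pics/fit_top.png

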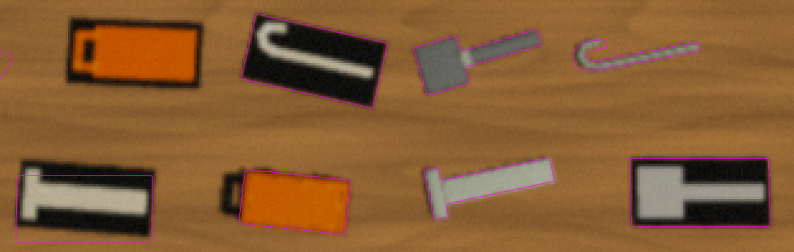

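View pics/fit_side.png

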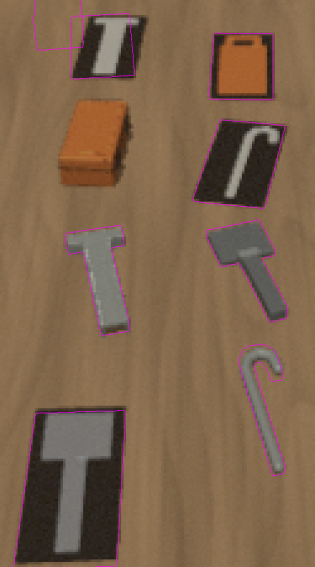

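Fits hug the outlines in both views, agreeing within 2–5 mm, except for case_mat and sand_mat (top view) and the case (side view). I'll remake the mat mask.

```bash
python3 - <<'E'
s=open('fit.py').read()
s=s.replace('if name=="mat": return np.clip((60-mx)/40,0,1)','if name=="mat": return np.maximum.reduce([np.clip((115-mx)/75,0,1),np.clip((.35-sat)/.25,0,1),np.clip((sat-.75)/.15,0,1)])')
s=s.replace('b=(m>.3).astype','b=(m>.5).astype')
open('fit.py','w').write(s)
E
python3 m0.py
```

```text
case_mat top [ 0.6295  0.2911 -0.0429  0.0082]
case_mat side [ 0.6275  0.2945 -0.0377  0.0331]
hook_mat top [ 0.6254  0.085  -0.2207  0.0058]
hook_mat side [ 0.6233  0.0876 -0.2174  0.0116]
sand_mat top [ 0.4655  0.3435 -0.0694  0.0073]
sand_mat side [ 0.4633  0.3483 -0.0713  0.0152]
scraper_mat top [ 0.474  -0.3503  0.0052  0.0062]
scraper_mat side [ 0.4719 -0.3498  0.0054  0.0065]
case top [ 0.4654  0.1154 -0.0998  0.0031]Traceback (most recent call last):
  File "m0.py", line 9, in <module>
    r=fit(n,I[n],name,g,half=36); print(k,n,np.round(r,4)); rows.append((k,n,r,name))
  File "fit.py", line 42, in fit
    i=1+np.argmin(np.where(ok,d,1e9)); l=(l==i).astype(np.uint8)
        ~~~~~~~~~^^^^^^^^^^^^^^^^^^^^
    return _wrapfunc(a, 'argmin', axis=axis, out=out, **kwds)
    return bound(*args, **kwds)
ValueError: attempt to get argmin of an empty sequence
```

All mats now fit (cost under 0.035), and both cameras agree to within 2–5 mm, so I'll average them. The outline picture is the old one, because the script stopped at the case's side view; that fit was already weak, so for the case I use the top view alone. Now a helper that turns world targets into tool-axis shifts.

```bash
cat > go.py <<'E'
import sys,numpy as np
from scipy.spatial.transform import Rotation as Ro
from rig import read_state
P=dict(case_mat=(.6285,.2928,-.040),hook_mat=(.6244,.0863,-.219),sand_mat=(.4644,.3459,-.070),scraper_mat=(.473,-.350,.005),
case=(.4644,.1169,-.0998),scraper=(.6214,-.1022,.284),hook_peg=(.6203,-.2812,.185),sand_peg=(.4786,-.1124,.208))
G=dict(case=-.032,scraper=-.016,hook_peg=-.010,sand_peg=-.010,case_mat=-.032,scraper_mat=-.016,hook_mat=-.010,sand_mat=-.010)
def target(k):
    x,y,t=P[k]; return np.array([x-np.sin(t)*G[k],y+np.cos(t)*G[k]]),t
def rot(t): c,s=np.cos(t),np.sin(t); return Ro.from_matrix(np.array([[-s,c,0],[c,s,0],[0,0,-1]]))
def need(k,z,pos=None,R=None):
    s=read_state(); pos=s["tool_pos"] if pos is None else pos; R=Ro.from_quat(s["tool_rot"]) if R is None else R
    xy,t=target(k); T=rot(t); tw=np.degrees((R.inv()*T).as_rotvec())
    print(k,"target",np.round(np.r_[xy,z],4),"twist first",np.round(tw,2),"then shift cm",np.round(T.inv().apply(np.r_[xy,z]-pos)*100,2))
    return np.r_[xy,z],T
if __name__=="__main__":
    s=read_state(); print(round(s["t"],2),np.round(s["tool_pos"],4),"gap",round(s["finger_gap"],4),"gf",round(s["gripper_force"],1),"F",np.round(s["force"],1))
    p=R=None
    for a in sys.argv[1:]:
        k,z=a.split(":"); p,R=need(k,float(z),p,R)
E
python3 go.py case:.10 case:.011 case:.08 case_mat:.08 case_mat:.0145
```

```text
0.1 [0.2414 0.5213 0.2384] gap 0.0855 gf 0.0 F [-0.8 -0.1 -0.9]
case target [0.4612 0.0851 0.1   ] twist first [-1.000e-01  5.000e-02  7.087e+01] then shift cm [-41.21  26.22  13.84]
case target [0.4612 0.0851 0.011 ] twist first [0. 0. 0.] then shift cm [0.  0.  8.9]
case target [0.4612 0.0851 0.08  ] twist first [0. 0. 0.] then shift cm [ 0.   0.  -6.9]
case_mat target [0.6272 0.2608 0.08  ] twist first [ 0.    0.   -3.43] then shift cm [18.23 15.88  0.  ]
case_mat target [0.6272 0.2608 0.0145] twist first [0. 0. 0.] then shift cm [0.   0.   6.55]
```

Request:
carry_out(
  motion=[
    {"gripper": 0,"xyz": [0,0,1.2],"twist": [0,0,7.09]},
    {"gripper": 0,"xyz": [0,0,1.2],"twist": [0,0,7.09]},
    {"gripper": 0,"xyz": [0,0,1.2],"twist": [0,0,7.09]},
    {"gripper": 0,"xyz": [0,0,1.2],"twist": [0,0,7.09]},
    {"gripper": 0,"xyz": [0,0,1.2],"twist": [0,0,7.09]},
    {"gripper": 0,"xyz": [0,0,1.2],"twist": [0,0,7.09]},
    {"gripper": 0,"xyz": [0,0,1.2],"twist": [0,0,7.09]},
    {"gripper": 0,"xyz": [0,0,1.2],"twist": [0,0,7.09]},
    {"gripper": 0,"xyz": [0,0,1.2],"twist": [0,0,7.09]},
    {"gripper": 0,"xyz": [0,0,1.2],"twist": [0,0,7.09]},
  ],
  grip_force=40,
)

```text
t: 0.93
tool_pos: [0.2414, 0.5213, 0.1182]
tool_rot: [0.744, 0.668, -0.001, 0.0]
force: [0.8, -0.1, 1.1]
finger_gap: 0.0854
gripper_force: 0.0
```

Request:
carry_out(
  motion=[
    {"gripper": 0,"xyz": [-2.94,1.87,0],"twist": [0,0,0]},
    {"gripper": 0,"xyz": [-2.94,1.87,0],"twist": [0,0,0]},
    {"gripper": 0,"xyz": [-2.94,1.87,0],"twist": [0,0,0]},
    {"gripper": 0,"xyz": [-2.94,1.87,0],"twist": [0,0,0]},
    {"gripper": 0,"xyz": [-2.94,1.87,0],"twist": [0,0,0]},
    {"gripper": 0,"xyz": [-2.94,1.87,0],"twist": [0,0,0]},
    {"gripper": 0,"xyz": [-2.94,1.87,0],"twist": [0,0,0]},
    {"gripper": 0,"xyz": [-2.94,1.87,0],"twist": [0,0,0]},
    {"gripper": 0,"xyz": [-2.94,1.87,0],"twist": [0,0,0]},
    {"gripper": 0,"xyz": [-2.94,1.87,0],"twist": [0,0,0]},
    {"gripper": 0,"xyz": [-2.94,1.87,0],"twist": [0,0,0]},
    {"gripper": 0,"xyz": [-2.94,1.87,0],"twist": [0,0,0]},
    {"gripper": 0,"xyz": [-2.94,1.87,0],"twist": [0,0,0]},
    {"gripper": 0,"xyz": [-2.94,1.87,0],"twist": [0,0,0]},
    {"gripper": 0,"xyz": [0,0,0],"twist": [0,0,0]},
    {"gripper": 0,"xyz": [0,0,0],"twist": [0,0,0]},
  ],
)

```text
t: 2.27
tool_pos: [0.4614, 0.0846, 0.1191]
tool_rot: [0.743, 0.669, 0.0, -0.0]
force: [0.4, 0.1, -0.9]
finger_gap: 0.0858
gripper_force: 0.0
```

```bash
python3 go.py case:.05 case:.011
```

```text
2.27 [0.4614 0.0846 0.1191] gap 0.0858 gf 0.0 F [ 0.4  0.1 -0.9]
case target [0.4612 0.0851 0.05  ] twist first [-0.02 -0.02 -0.25] then shift cm [ 0.05 -0.03  6.91]
case target [0.4612 0.0851 0.011 ] twist first [0. 0. 0.] then shift cm [0.  0.  3.9]
```

Tracking is accurate. Next: go down, close and lift a little.

Request:
carry_out(
  motion=[
    {"gripper": 0,"xyz": [0.05,0,2.5],"twist": [0,0,0]},
    {"gripper": 0,"xyz": [0,0,2.5],"twist": [0,0,0]},
    {"gripper": 0,"xyz": [0,0,2.0],"twist": [0,0,0]},
    {"gripper": 0,"xyz": [0,0,1.8],"twist": [0,0,0]},
    {"gripper": 0,"xyz": [0,0,1.2],"twist": [0,0,0]},
    {"gripper": 0,"xyz": [0,0,0.8],"twist": [0,0,0]},
    {"gripper": 0,"xyz": [0,0,0],"twist": [0,0,0]},
    {"gripper": 1,"xyz": [0,0,0],"twist": [0,0,0]},
    {"gripper": 1,"xyz": [0,0,0],"twist": [0,0,0]},
    {"gripper": 1,"xyz": [0,0,0],"twist": [0,0,0]},
    {"gripper": 1,"xyz": [0,0,0],"twist": [0,0,0]},
    {"gripper": 1,"xyz": [0,0,0],"twist": [0,0,0]},
    {"gripper": 1,"xyz": [0,0,0],"twist": [0,0,0]},
    {"gripper": 1,"xyz": [0,0,0],"twist": [0,0,0]},
    {"gripper": 1,"xyz": [0,0,0],"twist": [0,0,0]},
  ],
)

```text
t: 3.52
tool_pos: [0.4618, 0.0868, 0.0123]
tool_rot: [0.742, 0.671, 0.001, 0.0]
force: [-0.2, 1.6, 6.2]
finger_gap: 0.0573
gripper_force: 45.1
```

```bash
python3 go.py case:.011 case:.076 case_mat:.076 case_mat:.0145
```

```text
3.52 [0.4618 0.0868 0.0123] gap 0.0573 gf 45.1 F [-0.2  1.6  6.2]
case target [0.4612 0.0851 0.011 ] twist first [ 0.1  -0.07 -0.03] then shift cm [-0.18 -0.04  0.13]
case target [0.4612 0.0851 0.076 ] twist first [0. 0. 0.] then shift cm [ 0.   0.  -6.5]
case_mat target [0.6272 0.2608 0.076 ] twist first [ 0.    0.   -3.43] then shift cm [18.23 15.88  0.  ]
case_mat target [0.6272 0.2608 0.0145] twist first [0. 0. 0.] then shift cm [0.   0.   6.15]
```

Request:
carry_out(
  motion=[
    {"gripper": 1,"xyz": [0,0,-0.8],"twist": [0,0,0]},
    {"gripper": 1,"xyz": [0,0,-1.9],"twist": [0,0,-1.2]},
    {"gripper": 1,"xyz": [0,0,-1.9],"twist": [0,0,-1.2]},
    {"gripper": 1,"xyz": [0,0,-1.8],"twist": [0,0,-1.0]},
    {"gripper": 1,"xyz": [1.0,0.88,0],"twist": [0,0,0]},
    {"gripper": 1,"xyz": [2.0,1.75,0],"twist": [0,0,0]},
    {"gripper": 1,"xyz": [2.4,2.1,0],"twist": [0,0,0]},
    {"gripper": 1,"xyz": [2.4,2.1,0],"twist": [0,0,0]},
    {"gripper": 1,"xyz": [2.4,2.1,0],"twist": [0,0,0]},
    {"gripper": 1,"xyz": [2.4,2.1,0],"twist": [0,0,0]},
    {"gripper": 1,"xyz": [2.4,2.05,0],"twist": [0,0,0]},
    {"gripper": 1,"xyz": [2.0,1.75,0],"twist": [0,0,0]},
    {"gripper": 1,"xyz": [1.0,0.9,0],"twist": [0,0,0]},
    {"gripper": 1,"xyz": [0,0,0],"twist": [0,0,0]},
    {"gripper": 1,"xyz": [0,0,0],"twist": [0,0,0]},
    {"gripper": 1,"xyz": [0,0,0],"twist": [0,0,0]},
  ],
)

```text
t: 4.85
tool_pos: [0.6242, 0.2589, 0.0747]
tool_rot: [0.722, 0.692, -0.001, -0.0]
force: [0.2, -0.4, -4.6]
finger_gap: 0.0574
gripper_force: 44.5
```

```bash
python3 - <<'E'
from rig import *
import cv2
from go import *
need("case_mat",.0145)
im,d=read_camera("side"); cv2.imwrite("pics/s1.png",im[:,:,::-1][100:300,160:420].repeat(2,0).repeat(2,1))
E
python3 go.py case_mat:.0145
```

```text
case_mat target [0.6272 0.2608 0.0145] twist first [-0.13  0.07 -0.09] then shift cm [0.2  0.29 6.02]
4.9 [0.6242 0.2588 0.0749] gap 0.0575 gf 44.5 F [-0.9 -0.3 -4.3]
case_mat target [0.6272 0.2608 0.0145] twist first [-0.12  0.06 -0.11] then shift cm [0.22 0.3  6.04]
```

View pics/s1.png

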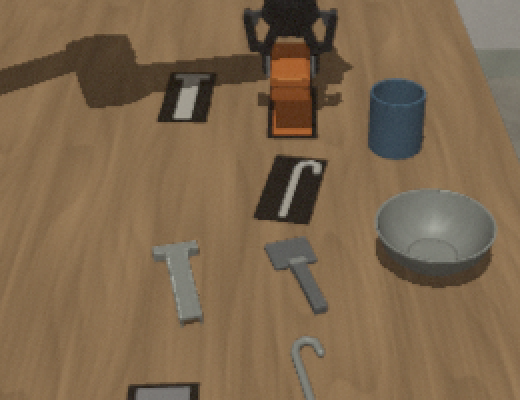

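The case hangs level above case_mat at (290,110), clear of the mug. I correct by 2–3 mm and set it down.

Request:
carry_out(
  motion=[
    {"gripper": 1,"xyz": [0.2,0.3,1.0],"twist": [0,0,0]},
    {"gripper": 1,"xyz": [0,0,1.7],"twist": [0,0,0]},
    {"gripper": 1,"xyz": [0,0,1.5],"twist": [0,0,0]},
    {"gripper": 1,"xyz": [0,0,0.9],"twist": [0,0,0]},
    {"gripper": 1,"xyz": [0,0,0.5],"twist": [0,0,0]},
    {"gripper": 1,"xyz": [0,0,0.3],"twist": [0,0,0]},
    {"gripper": 1,"xyz": [0,0,0],"twist": [0,0,0]},
    {"gripper": 1,"xyz": [0,0,0],"twist": [0,0,0]},
  ],
)

```text
t: 5.57
tool_pos: [0.6292, 0.2619, 0.017]
tool_rot: [0.722, 0.692, 0.001, 0.0]
force: [-0.1, 0.7, -3.1]
finger_gap: 0.0574
gripper_force: 44.4
```

```bash
python3 go.py case_mat:.0145
```

```text
5.57 [0.6292 0.2619 0.017 ] gap 0.0574 gf 44.4 F [-0.1  0.7 -3.1]
case_mat target [0.6272 0.2608 0.0145] twist first [ 0.08 -0.04 -0.07] then shift cm [-0.12 -0.2   0.25]
```

Request:
carry_out(
  motion=[
    {"gripper": 1,"xyz": [0,-0.1,0.1],"twist": [0,0,0]},
    {"gripper": 1,"xyz": [0,0,0.1],"twist": [0,0,0]},
    {"gripper": 1,"xyz": [0,0,0],"twist": [0,0,0]},
    {"gripper": 0,"xyz": [0,0,0],"twist": [0,0,0]},
    {"gripper": 0,"xyz": [0,0,0],"twist": [0,0,0]},
    {"gripper": 0,"xyz": [0,0,0],"twist": [0,0,0]},
    {"gripper": 0,"xyz": [0,0,0],"twist": [0,0,0]},
    {"gripper": 0,"xyz": [0,0,0],"twist": [0,0,0]},
    {"gripper": 0,"xyz": [0,0,0],"twist": [0,0,0]},
  ],
)

```text
t: 6.32
tool_pos: [0.6277, 0.2618, 0.0144]
tool_rot: [0.721, 0.692, 0.0, 0.0]
force: [-0.4, 0.4, 0.1]
finger_gap: 0.0856
gripper_force: 0.0
```

```bash
python3 go.py case_mat:.10 sand_peg:.10 sand_peg:.012
```

```text
6.32 [0.6277 0.2618 0.0144] gap 0.0856 gf 0.0 F [-0.4  0.4  0.1]
case_mat target [0.6272 0.2608 0.1   ] twist first [ 0.01 -0.01 -0.06] then shift cm [-0.1  -0.04 -8.56]
sand_peg target [ 0.4807 -0.1222  0.1   ] twist first [  0.     0.   -14.21] then shift cm [-34.45 -22.25   0.  ]
sand_peg target [ 0.4807 -0.1222  0.012 ] twist first [0. 0. 0.] then shift cm [0.  0.  8.8]
```

Request:
carry_out(
  motion=[
    {"gripper": 0,"xyz": [-0.1,0,-2.0],"twist": [0,0,0]},
    {"gripper": 0,"xyz": [0,0,-2.5],"twist": [0,0,0]},
    {"gripper": 0,"xyz": [0,0,-2.2],"twist": [0,0,-7.1]},
    {"gripper": 0,"xyz": [0,0,-1.9],"twist": [0,0,-7.1]},
    {"gripper": 0,"xyz": [-2.87,-1.85,0],"twist": [0,0,0]},
    {"gripper": 0,"xyz": [-2.87,-1.85,0],"twist": [0,0,0]},
    {"gripper": 0,"xyz": [-2.87,-1.85,0],"twist": [0,0,0]},
    {"gripper": 0,"xyz": [-2.87,-1.85,0],"twist": [0,0,0]},
    {"gripper": 0,"xyz": [-2.87,-1.85,0],"twist": [0,0,0]},
    {"gripper": 0,"xyz": [-2.87,-1.85,0],"twist": [0,0,0]},
    {"gripper": 0,"xyz": [-2.87,-1.85,0],"twist": [0,0,0]},
    {"gripper": 0,"xyz": [-2.87,-1.85,0],"twist": [0,0,0]},
    {"gripper": 0,"xyz": [-2.87,-1.85,0],"twist": [0,0,0]},
    {"gripper": 0,"xyz": [-2.87,-1.85,0],"twist": [0,0,0]},
    {"gripper": 0,"xyz": [-2.87,-1.85,0],"twist": [0,0,0]},
    {"gripper": 0,"xyz": [-2.87,-1.85,0],"twist": [0,0,0]},
    {"gripper": 0,"xyz": [0,0,0],"twist": [0,0,0]},
    {"gripper": 0,"xyz": [0,0,0],"twist": [0,0,0]},
  ],
)

```text
t: 7.82
tool_pos: [0.4806, -0.1232, 0.1005]
tool_rot: [0.632, 0.775, 0.0, 0.0]
force: [1.1, 0.3, -0.3]
finger_gap: 0.0856
gripper_force: 0.0
```

```bash
python3 go.py sand_peg:.012
python3 - <<'E'
from rig import *
from fit import *
T,_=read_camera("top")
print(fit("top",T,"case",[.6285,.2928,-.04],zoff=.003,half=36))
E
```

```text
7.82 [ 0.4806 -0.1232  0.1005] gap 0.0856 gf 0.0 F [ 1.1  0.3 -0.3]
sand_peg target [ 0.4807 -0.1222  0.012 ] twist first [ 0.03 -0.01 -0.28] then shift cm [0.1  0.03 8.85]
[ 0.62998707  0.2927535  -0.04222613  0.02532642]
```

Case error on its mat is about 2 mm. Next the broad peg.

Request:
carry_out(
  motion=[
    {"gripper": 0,"xyz": [0.1,0,2.5],"twist": [0,0,0]},
    {"gripper": 0,"xyz": [0,0,2.5],"twist": [0,0,0]},
    {"gripper": 0,"xyz": [0,0,2.0],"twist": [0,0,0]},
    {"gripper": 0,"xyz": [0,0,1.2],"twist": [0,0,0]},
    {"gripper": 0,"xyz": [0,0,0.65],"twist": [0,0,0]},
    {"gripper": 0,"xyz": [0,0,0],"twist": [0,0,0]},
    {"gripper": 1,"xyz": [0,0,0],"twist": [0,0,0]},
    {"gripper": 1,"xyz": [0,0,0],"twist": [0,0,0]},
    {"gripper": 1,"xyz": [0,0,0],"twist": [0,0,0]},
    {"gripper": 1,"xyz": [0,0,0],"twist": [0,0,0]},
    {"gripper": 1,"xyz": [0,0,0],"twist": [0,0,0]},
    {"gripper": 1,"xyz": [0,0,0],"twist": [0,0,0]},
    {"gripper": 1,"xyz": [0,0,0],"twist": [0,0,0]},
    {"gripper": 1,"xyz": [0,0,0],"twist": [0,0,0]},
    {"gripper": 1,"xyz": [0,0,0],"twist": [0,0,0]},
  ],
)

```text
t: 9.12
tool_pos: [0.4815, -0.1212, 0.0126]
tool_rot: [0.63, 0.776, 0.0, 0.001]
force: [0.3, 1.5, 6.1]
finger_gap: 0.0246
gripper_force: 40.0
```

```bash
python3 go.py sand_peg:.012 sand_peg:.07 sand_mat:.07 sand_mat:.016
```

```text
9.12 [ 0.4815 -0.1212  0.0126] gap 0.0246 gf 40.0 F [0.3 1.5 6.1]
sand_peg target [ 0.4807 -0.1222  0.012 ] twist first [ 0.08  0.04 -0.08] then shift cm [-0.08 -0.1   0.06]
sand_peg target [ 0.4807 -0.1222  0.07  ] twist first [0. 0. 0.] then shift cm [ 0.   0.  -5.8]
sand_mat target [0.4637 0.3359 0.07  ] twist first [ 0.    0.   15.93] then shift cm [45.58 -4.9   0.  ]
sand_mat target [0.4637 0.3359 0.016 ] twist first [0. 0. 0.] then shift cm [0.  0.  5.4]
```

Request:
carry_out(
  motion=[
    {"gripper": 1,"xyz": [0,0,-1.0],"twist": [0,0,0]},
    {"gripper": 1,"xyz": [0,0,-1.8],"twist": [0,0,5.31]},
    {"gripper": 1,"xyz": [0,0,-1.8],"twist": [0,0,5.31]},
    {"gripper": 1,"xyz": [0,0,-1.2],"twist": [0,0,5.31]},
    {"gripper": 1,"xyz": [1.34,-0.14,0],"twist": [0,0,0]},
    {"gripper": 1,"xyz": [3.3,-0.355,0],"twist": [0,0,0]},
    {"gripper": 1,"xyz": [3.3,-0.355,0],"twist": [0,0,0]},
    {"gripper": 1,"xyz": [3.3,-0.355,0],"twist": [0,0,0]},
    {"gripper": 1,"xyz": [3.3,-0.355,0],"twist": [0,0,0]},
    {"gripper": 1,"xyz": [3.3,-0.355,0],"twist": [0,0,0]},
    {"gripper": 1,"xyz": [3.3,-0.355,0],"twist": [0,0,0]},
    {"gripper": 1,"xyz": [3.3,-0.355,0],"twist": [0,0,0]},
    {"gripper": 1,"xyz": [3.3,-0.355,0],"twist": [0,0,0]},
    {"gripper": 1,"xyz": [3.3,-0.355,0],"twist": [0,0,0]},
    {"gripper": 1,"xyz": [3.3,-0.355,0],"twist": [0,0,0]},
    {"gripper": 1,"xyz": [3.3,-0.355,0],"twist": [0,0,0]},
    {"gripper": 1,"xyz": [3.3,-0.355,0],"twist": [0,0,0]},
    {"gripper": 1,"xyz": [3.3,-0.355,0],"twist": [0,0,0]},
    {"gripper": 1,"xyz": [1.34,-0.14,0],"twist": [0,0,0]},
    {"gripper": 1,"xyz": [0,0,0],"twist": [0,0,0]},
  ],
)

```text
t: 10.78
tool_pos: [0.4642, 0.3403, 0.0701]
tool_rot: [0.73, 0.683, 0.001, -0.0]
force: [0.4, 0.1, -1.5]
finger_gap: 0.0246
gripper_force: 39.6
```

Request:
carry_out(
  motion=[
    {"gripper": 1,"xyz": [0,0,0],"twist": [0,0,0]},
    {"gripper": 1,"xyz": [0,0,0],"twist": [0,0,0]},
  ],
)

```text
t: 10.95
tool_pos: [0.4641, 0.336, 0.0697]
tool_rot: [0.732, 0.681, -0.001, 0.0]
force: [-0.7, 0.8, -2.1]
finger_gap: 0.0246
gripper_force: 39.6
```

```bash
python3 go.py sand_mat:.016
python3 - <<'E'
from rig import *
import cv2
im,d=read_camera("side"); cv2.imwrite("pics/s2.png",cv2.resize(im[100:240,200:400,::-1],None,fx=3,fy=3))
E
```

```text
10.95 [0.4641 0.336  0.0697] gap 0.0246 gf 39.6 F [-0.7  0.8 -2.1]
sand_mat target [0.4637 0.3359 0.016 ] twist first [-0.04  0.08 -0.12] then shift cm [-0.01 -0.04  5.37]
```

View pics/s2.png

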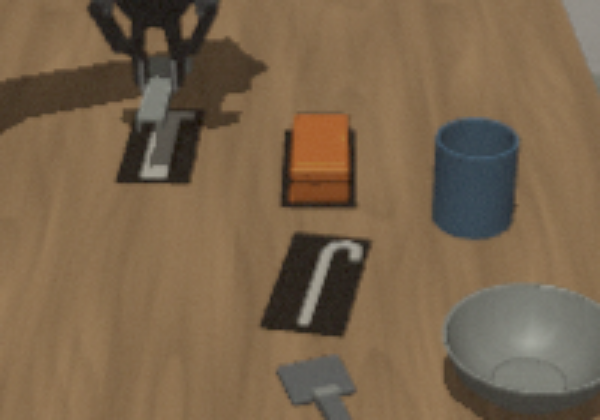

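The peg is held level over sand_mat at about (158,100), and the case sits squarely on its mat at (320,165). Lower and release.

Request:
carry_out(
  motion=[
    {"gripper": 1,"xyz": [0,0,1.2],"twist": [0,0,0]},
    {"gripper": 1,"xyz": [0,0,1.8],"twist": [0,0,0]},
    {"gripper": 1,"xyz": [0,0,1.2],"twist": [0,0,0]},
    {"gripper": 1,"xyz": [0,0,0.7],"twist": [0,0,0]},
    {"gripper": 1,"xyz": [0,0,0.3],"twist": [0,0,0]},
    {"gripper": 1,"xyz": [0,0,0.2],"twist": [0,0,0]},
    {"gripper": 1,"xyz": [0,0,0],"twist": [0,0,0]},
    {"gripper": 1,"xyz": [0,0,0],"twist": [0,0,0]},
    {"gripper": 0,"xyz": [0,0,0],"twist": [0,0,0]},
    {"gripper": 0,"xyz": [0,0,0],"twist": [0,0,0]},
    {"gripper": 0,"xyz": [0,0,0],"twist": [0,0,0]},
    {"gripper": 0,"xyz": [0,0,0],"twist": [0,0,0]},
    {"gripper": 0,"xyz": [0,0,0],"twist": [0,0,0]},
    {"gripper": 0,"xyz": [0,0,0],"twist": [0,0,0]},
    {"gripper": 0,"xyz": [0,0,0],"twist": [0,0,0]},
  ],
)

```text
t: 12.25
tool_pos: [0.4645, 0.3373, 0.0159]
tool_rot: [0.732, 0.681, 0.0, -0.0]
force: [0.5, 1.0, 0.4]
finger_gap: 0.0853
gripper_force: 0.0
```

```bash
python3 go.py sand_mat:.10 scraper:.10 scraper:.012
```

```text
12.25 [0.4645 0.3373 0.0159] gap 0.0853 gf 0.0 F [0.5 1.  0.4]
sand_mat target [0.4637 0.3359 0.1   ] twist first [ 0.01 -0.01 -0.07] then shift cm [-0.15 -0.06 -8.41]
scraper target [ 0.6259 -0.1176  0.1   ] twist first [  0.     0.   -20.28] then shift cm [-48.08   2.86   0.  ]
scraper target [ 0.6259 -0.1176  0.012 ] twist first [0. 0. 0.] then shift cm [0.  0.  8.8]
```

Request:
carry_out(
  motion=[
    {"gripper": 0,"xyz": [-0.1,0,-2.4],"twist": [0,0,0]},
    {"gripper": 0,"xyz": [0,0,-2.0],"twist": [0,0,-6.76]},
    {"gripper": 0,"xyz": [0,0,-2.0],"twist": [0,0,-6.76]},
    {"gripper": 0,"xyz": [0,0,-2.0],"twist": [0,0,-6.76]},
    {"gripper": 0,"xyz": [-3.435,0.204,0],"twist": [0,0,0]},
    {"gripper": 0,"xyz": [-3.435,0.204,0],"twist": [0,0,0]},
    {"gripper": 0,"xyz": [-3.435,0.204,0],"twist": [0,0,0]},
    {"gripper": 0,"xyz": [-3.435,0.204,0],"twist": [0,0,0]},
    {"gripper": 0,"xyz": [-3.435,0.204,0],"twist": [0,0,0]},
    {"gripper": 0,"xyz": [-3.435,0.204,0],"twist": [0,0,0]},
    {"gripper": 0,"xyz": [-3.435,0.204,0],"twist": [0,0,0]},
    {"gripper": 0,"xyz": [-3.435,0.204,0],"twist": [0,0,0]},
    {"gripper": 0,"xyz": [-3.435,0.204,0],"twist": [0,0,0]},
    {"gripper": 0,"xyz": [-3.435,0.204,0],"twist": [0,0,0]},
    {"gripper": 0,"xyz": [-3.435,0.204,0],"twist": [0,0,0]},
    {"gripper": 0,"xyz": [-3.435,0.204,0],"twist": [0,0,0]},
    {"gripper": 0,"xyz": [-3.435,0.204,0],"twist": [0,0,0]},
    {"gripper": 0,"xyz": [-3.435,0.204,0],"twist": [0,0,0]},
    {"gripper": 0,"xyz": [0,0,0],"twist": [0,0,0]},
    {"gripper": 0,"xyz": [0,0,0],"twist": [0,0,0]},
  ],
)

```text
t: 13.92
tool_pos: [0.6263, -0.1195, 0.0995]
tool_rot: [0.602, 0.799, 0.0, 0.0]
force: [0.1, 0.7, 0.1]
finger_gap: 0.0855
gripper_force: 0.0
```

```bash
python3 go.py scraper:.012
```

```text
13.92 [ 0.6263 -0.1195  0.0995] gap 0.0855 gf 0.0 F [0.1 0.7 0.1]
scraper target [ 0.6259 -0.1176  0.012 ] twist first [ 0.02 -0.   -0.26] then shift cm [0.2  0.01 8.75]
```

Request:
carry_out(
  motion=[
    {"gripper": 0,"xyz": [0.15,0,2.5],"twist": [0,0,0]},
    {"gripper": 0,"xyz": [0,0,2.5],"twist": [0,0,0]},
    {"gripper": 0,"xyz": [0,0,2.0],"twist": [0,0,0]},
    {"gripper": 0,"xyz": [0,0,1.1],"twist": [0,0,0]},
    {"gripper": 0,"xyz": [0,0,0.65],"twist": [0,0,0]},
    {"gripper": 0,"xyz": [0,0,0],"twist": [0,0,0]},
    {"gripper": 1,"xyz": [0,0,0],"twist": [0,0,0]},
    {"gripper": 1,"xyz": [0,0,0],"twist": [0,0,0]},
    {"gripper": 1,"xyz": [0,0,0],"twist": [0,0,0]},
    {"gripper": 1,"xyz": [0,0,0],"twist": [0,0,0]},
    {"gripper": 1,"xyz": [0,0,0],"twist": [0,0,0]},
    {"gripper": 1,"xyz": [0,0,0],"twist": [0,0,0]},
    {"gripper": 1,"xyz": [0,0,0],"twist": [0,0,0]},
    {"gripper": 1,"xyz": [0,0,0],"twist": [0,0,0]},
    {"gripper": 1,"xyz": [0,0,0],"twist": [0,0,0]},
    {"gripper": 1,"xyz": [0,0,0],"twist": [0,0,0]},
  ],
)

```text
t: 15.25
tool_pos: [0.6261, -0.1164, 0.0131]
tool_rot: [0.6, 0.8, 0.0, 0.001]
force: [-0.0, -0.7, 5.9]
finger_gap: 0.0167
gripper_force: 40.3
```

```bash
python3 go.py scraper:.012 scraper:.07 scraper_mat:.07 scraper_mat:.016
```

```text
15.25 [ 0.6261 -0.1164  0.0131] gap 0.0167 gf 40.3 F [-0.  -0.7  5.9]
scraper target [ 0.6259 -0.1176  0.012 ] twist first [ 0.07  0.05 -0.08] then shift cm [-0.11 -0.06  0.11]
scraper target [ 0.6259 -0.1176  0.07  ] twist first [0. 0. 0.] then shift cm [ 0.   0.  -5.8]
scraper_mat target [ 0.4731 -0.366   0.07  ] twist first [ 0.    0.   15.99] then shift cm [-24.77 -15.4    0.  ]
scraper_mat target [ 0.4731 -0.366   0.016 ] twist first [0. 0. 0.] then shift cm [0.  0.  5.4]
```

Request:
carry_out(
  motion=[
    {"gripper": 1,"xyz": [0,0,-1.0],"twist": [0,0,0]},
    {"gripper": 1,"xyz": [0,0,-1.8],"twist": [0,0,5.33]},
    {"gripper": 1,"xyz": [0,0,-1.8],"twist": [0,0,5.33]},
    {"gripper": 1,"xyz": [0,0,-1.2],"twist": [0,0,5.33]},
    {"gripper": 1,"xyz": [-1.58,-1.0,0],"twist": [0,0,0]},
    {"gripper": 1,"xyz": [-2.4,-1.49,0],"twist": [0,0,0]},
    {"gripper": 1,"xyz": [-2.4,-1.49,0],"twist": [0,0,0]},
    {"gripper": 1,"xyz": [-2.4,-1.49,0],"twist": [0,0,0]},
    {"gripper": 1,"xyz": [-2.4,-1.49,0],"twist": [0,0,0]},
    {"gripper": 1,"xyz": [-2.4,-1.49,0],"twist": [0,0,0]},
    {"gripper": 1,"xyz": [-2.4,-1.49,0],"twist": [0,0,0]},
    {"gripper": 1,"xyz": [-2.4,-1.49,0],"twist": [0,0,0]},
    {"gripper": 1,"xyz": [-2.4,-1.49,0],"twist": [0,0,0]},
    {"gripper": 1,"xyz": [-2.4,-1.49,0],"twist": [0,0,0]},
    {"gripper": 1,"xyz": [-1.58,-1.0,0],"twist": [0,0,0]},
    {"gripper": 1,"xyz": [0,0,0],"twist": [0,0,0]},
    {"gripper": 1,"xyz": [0,0,0],"twist": [0,0,0]},
    {"gripper": 1,"xyz": [0,0,0],"twist": [0,0,0]},
  ],
)

```text
t: 16.75
tool_pos: [0.4722, -0.3635, 0.0701]
tool_rot: [0.706, 0.708, 0.0, -0.001]
force: [-0.1, -0.7, 0.2]
finger_gap: 0.0166
gripper_force: 39.6
```

```bash
python3 go.py scraper_mat:.016
python3 - <<'E'
from rig import *
import cv2
im,d=read_camera("side"); cv2.imwrite("pics/s3.png",cv2.resize(im[100:380,160:420,::-1],None,fx=2,fy=2))
E
```

```text
16.75 [ 0.4722 -0.3635  0.0701] gap 0.0166 gf 39.6 F [-0.1 -0.7  0.2]
scraper_mat target [ 0.4731 -0.366   0.016 ] twist first [-0.02 -0.07 -0.07] then shift cm [-0.25  0.08  5.41]
```

View pics/s3.png

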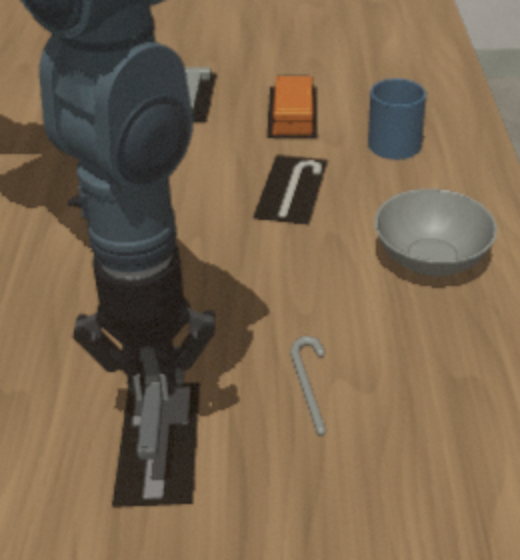

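The scraper hangs level above its mat at (150,410). Set it down.

Request:
carry_out(
  motion=[
    {"gripper": 1,"xyz": [-0.15,0,1.2],"twist": [0,0,0]},
    {"gripper": 1,"xyz": [0,0,1.8],"twist": [0,0,0]},
    {"gripper": 1,"xyz": [0,0,1.2],"twist": [0,0,0]},
    {"gripper": 1,"xyz": [0,0,0.7],"twist": [0,0,0]},
    {"gripper": 1,"xyz": [0,0,0.3],"twist": [0,0,0]},
    {"gripper": 1,"xyz": [0,0,0.2],"twist": [0,0,0]},
    {"gripper": 1,"xyz": [0,0,0],"twist": [0,0,0]},
    {"gripper": 1,"xyz": [0,0,0],"twist": [0,0,0]},
    {"gripper": 0,"xyz": [0,0,0],"twist": [0,0,0]},
    {"gripper": 0,"xyz": [0,0,0],"twist": [0,0,0]},
    {"gripper": 0,"xyz": [0,0,0],"twist": [0,0,0]},
    {"gripper": 0,"xyz": [0,0,0],"twist": [0,0,0]},
    {"gripper": 0,"xyz": [0,0,0],"twist": [0,0,0]},
    {"gripper": 0,"xyz": [0,0,0],"twist": [0,0,0]},
    {"gripper": 0,"xyz": [0,0,0],"twist": [0,0,0]},
  ],
)

```text
t: 18.05
tool_pos: [0.4723, -0.3658, 0.0163]
tool_rot: [0.706, 0.708, 0.0, 0.0]
force: [0.2, 0.1, 0.5]
finger_gap: 0.0855
gripper_force: 0.0
```

```bash
python3 go.py scraper_mat:.10 hook_peg:.10 hook_peg:.011
```

```text
18.05 [ 0.4723 -0.3658  0.0163] gap 0.0855 gf 0.0 F [0.2 0.1 0.5]
scraper_mat target [ 0.4731 -0.366   0.1   ] twist first [ 0.   -0.   -0.09] then shift cm [-0.02  0.08 -8.37]
hook_peg target [ 0.6221 -0.291   0.1   ] twist first [  0.     0.   -10.31] then shift cm [ 4.63 16.03  0.  ]
hook_peg target [ 0.6221 -0.291   0.011 ] twist first [0. 0. 0.] then shift cm [0.  0.  8.9]
```

Request:
carry_out(
  motion=[
    {"gripper": 0,"xyz": [0,0,-2.4],"twist": [0,0,0]},
    {"gripper": 0,"xyz": [0,0,-2.0],"twist": [0,0,0]},
    {"gripper": 0,"xyz": [0,0,-2.0],"twist": [0,0,-5.2]},
    {"gripper": 0,"xyz": [0,0,-2.0],"twist": [0,0,-5.2]},
    {"gripper": 0,"xyz": [0.77,2.67,0],"twist": [0,0,0]},
    {"gripper": 0,"xyz": [0.77,2.67,0],"twist": [0,0,0]},
    {"gripper": 0,"xyz": [0.77,2.67,0],"twist": [0,0,0]},
    {"gripper": 0,"xyz": [0.77,2.67,0],"twist": [0,0,0]},
    {"gripper": 0,"xyz": [0.77,2.67,0],"twist": [0,0,0]},
    {"gripper": 0,"xyz": [0.77,2.7,0],"twist": [0,0,0]},
    {"gripper": 0,"xyz": [0,0,0],"twist": [0,0,0]},
    {"gripper": 0,"xyz": [0,0,0],"twist": [0,0,0]},
    {"gripper": 0,"xyz": [0,0,0],"twist": [0,0,0]},
  ],
)

```text
t: 19.13
tool_pos: [0.621, -0.2909, 0.0999]
tool_rot: [0.639, 0.769, -0.0, -0.0]
force: [-0.5, 0.6, 0.0]
finger_gap: 0.0855
gripper_force: 0.0
```

```bash
python3 go.py hook_peg:.011
```

```text
19.13 [ 0.621  -0.2909  0.0999] gap 0.0855 gf 0.0 F [-0.5  0.6  0. ]
hook_peg target [ 0.6221 -0.291   0.011 ] twist first [-0.05 -0.01  0.01] then shift cm [-0.04  0.11  8.89]
```

Request:
carry_out(
  motion=[
    {"gripper": 0,"xyz": [0,0.1,2.5],"twist": [0,0,0]},
    {"gripper": 0,"xyz": [0,0,2.5],"twist": [0,0,0]},
    {"gripper": 0,"xyz": [0,0,2.0],"twist": [0,0,0]},
    {"gripper": 0,"xyz": [0,0,1.2],"twist": [0,0,0]},
    {"gripper": 0,"xyz": [0,0,0.65],"twist": [0,0,0]},
    {"gripper": 0,"xyz": [0,0,0],"twist": [0,0,0]},
    {"gripper": 1,"xyz": [0,0,0],"twist": [0,0,0]},
    {"gripper": 1,"xyz": [0,0,0],"twist": [0,0,0]},
    {"gripper": 1,"xyz": [0,0,0],"twist": [0,0,0]},
    {"gripper": 1,"xyz": [0,0,0],"twist": [0,0,0]},
    {"gripper": 1,"xyz": [0,0,0],"twist": [0,0,0]},
    {"gripper": 1,"xyz": [0,0,0],"twist": [0,0,0]},
    {"gripper": 1,"xyz": [0,0,0],"twist": [0,0,0]},
    {"gripper": 1,"xyz": [0,0,0],"twist": [0,0,0]},
    {"gripper": 1,"xyz": [0,0,0],"twist": [0,0,0]},
    {"gripper": 1,"xyz": [0,0,0],"twist": [0,0,0]},
  ],
)

```text
t: 20.47
tool_pos: [0.6228, -0.2908, 0.0124]
tool_rot: [0.639, 0.769, 0.0, 0.0]
force: [-0.3, -0.1, 4.6]
finger_gap: 0.0077
gripper_force: 39.3
```

```bash
python3 go.py hook_peg:.011 hook_peg:.065 hook_mat:.065 hook_mat:.015
```

```text
20.47 [ 0.6228 -0.2908  0.0124] gap 0.0077 gf 39.3 F [-0.3 -0.1  4.6]
hook_peg target [ 0.6221 -0.291   0.011 ] twist first [0.03 0.03 0.01] then shift cm [-0.01 -0.07  0.14]
hook_peg target [ 0.6221 -0.291   0.065 ] twist first [0. 0. 0.] then shift cm [ 0.   0.  -5.4]
hook_mat target [0.6222 0.0765 0.065 ] twist first [ 0.    0.   23.15] then shift cm [35.88 -7.98  0.  ]
hook_mat target [0.6222 0.0765 0.015 ] twist first [0. 0. 0.] then shift cm [0. 0. 5.]
```

Request:
carry_out(
  motion=[
    {"gripper": 1,"xyz": [0,0,-0.8],"twist": [0,0,0]},
    {"gripper": 1,"xyz": [0,0,-1.2],"twist": [0,0,5.79]},
    {"gripper": 1,"xyz": [0,0,-1.2],"twist": [0,0,5.79]},
    {"gripper": 1,"xyz": [0,0,-1.2],"twist": [0,0,5.79]},
    {"gripper": 1,"xyz": [0,0,-1.0],"twist": [0,0,5.78]},
    {"gripper": 1,"xyz": [1.44,-0.32,0],"twist": [0,0,0]},
    {"gripper": 1,"xyz": [3.0,-0.667,0],"twist": [0,0,0]},
    {"gripper": 1,"xyz": [3.0,-0.667,0],"twist": [0,0,0]},
    {"gripper": 1,"xyz": [3.0,-0.667,0],"twist": [0,0,0]},
    {"gripper": 1,"xyz": [3.0,-0.667,0],"twist": [0,0,0]},
    {"gripper": 1,"xyz": [3.0,-0.667,0],"twist": [0,0,0]},
    {"gripper": 1,"xyz": [3.0,-0.667,0],"twist": [0,0,0]},
    {"gripper": 1,"xyz": [3.0,-0.667,0],"twist": [0,0,0]},
    {"gripper": 1,"xyz": [3.0,-0.667,0],"twist": [0,0,0]},
    {"gripper": 1,"xyz": [3.0,-0.667,0],"twist": [0,0,0]},
    {"gripper": 1,"xyz": [3.0,-0.667,0],"twist": [0,0,0]},
    {"gripper": 1,"xyz": [3.0,-0.667,0],"twist": [0,0,0]},
    {"gripper": 1,"xyz": [1.44,-0.32,0],"twist": [0,0,0]},
    {"gripper": 1,"xyz": [0,0,0],"twist": [0,0,0]},
    {"gripper": 1,"xyz": [0,0,0],"twist": [0,0,0]},
  ],
)

```text
t: 22.13
tool_pos: [0.6218, 0.0778, 0.0652]
tool_rot: [0.779, 0.627, -0.001, -0.0]
force: [0.5, -0.3, -0.7]
finger_gap: 0.0072
gripper_force: 39.2
```

```bash
python3 go.py hook_mat:.015
python3 - <<'E'
from rig import *
import cv2
im,d=read_camera("side"); cv2.imwrite("pics/s4.png",cv2.resize(im[110:370,200:400,::-1],None,fx=2.3,fy=2.3))
E
```

```text
22.13 [0.6218 0.0778 0.0652] gap 0.0072 gf 39.2 F [ 0.5 -0.3 -0.7]
hook_mat target [0.6222 0.0765 0.015 ] twist first [-0.06  0.04  0.18] then shift cm [-0.12  0.07  5.02]
```

View pics/s4.png

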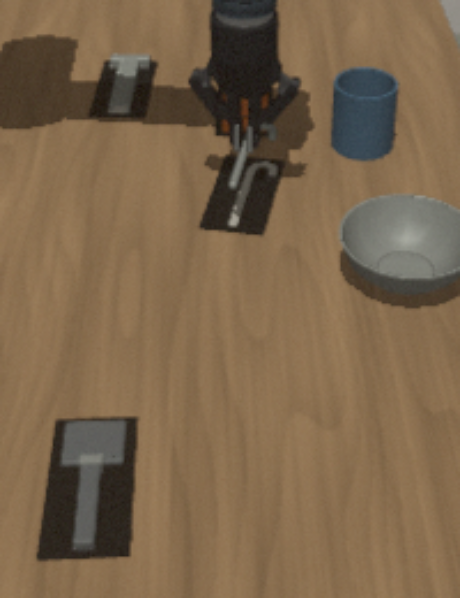

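The hook peg is held above hook_mat at (240,160), about level; the scraper lies on its silhouette at (90,480). Lower it gently.

Request:
carry_out(
  motion=[
    {"gripper": 1,"xyz": [-0.1,0,1.0],"twist": [0,0,0]},
    {"gripper": 1,"xyz": [0,0,1.4],"twist": [0,0,0]},
    {"gripper": 1,"xyz": [0,0,1.2],"twist": [0,0,0]},
    {"gripper": 1,"xyz": [0,0,0.7],"twist": [0,0,0]},
    {"gripper": 1,"xyz": [0,0,0.4],"twist": [0,0,0]},
    {"gripper": 1,"xyz": [0,0,0.25],"twist": [0,0,0]},
    {"gripper": 1,"xyz": [0,0,0],"twist": [0,0,0]},
    {"gripper": 1,"xyz": [0,0,0],"twist": [0,0,0]},
  ],
)

```text
t: 22.85
tool_pos: [0.6229, 0.0756, 0.0168]
tool_rot: [0.78, 0.625, 0.0, 0.0]
force: [-0.8, -0.4, -1.4]
finger_gap: 0.0075
gripper_force: 39.3
```

```bash
python3 go.py hook_mat:.015
```

```text
22.85 [0.6229 0.0756 0.0168] gap 0.0075 gf 39.3 F [-0.8 -0.4 -1.4]
hook_mat target [0.6222 0.0765 0.015 ] twist first [ 0.06 -0.02 -0.02] then shift cm [ 0.07 -0.08  0.18]
```

Request:
carry_out(
  motion=[
    {"gripper": 1,"xyz": [0,0,0.12],"twist": [0,0,0]},
    {"gripper": 1,"xyz": [0,0,0],"twist": [0,0,0]},
    {"gripper": 0,"xyz": [0,0,0],"twist": [0,0,0]},
    {"gripper": 0,"xyz": [0,0,0],"twist": [0,0,0]},
    {"gripper": 0,"xyz": [0,0,0],"twist": [0,0,0]},
    {"gripper": 0,"xyz": [0,0,0],"twist": [0,0,0]},
    {"gripper": 0,"xyz": [0,0,0],"twist": [0,0,0]},
    {"gripper": 0,"xyz": [0,0,0],"twist": [0,0,0]},
    {"gripper": 0,"xyz": [0,0,-1.5],"twist": [0,0,0]},
    {"gripper": 0,"xyz": [0,0,-2.5],"twist": [0,0,0]},
    {"gripper": 0,"xyz": [0,0,-3],"twist": [0,0,0]},
    {"gripper": 0,"xyz": [0,0,-3],"twist": [0,0,0]},
    {"gripper": 0,"xyz": [0,-3.5,0],"twist": [0,0,0]},
    {"gripper": 0,"xyz": [0,-3.5,0],"twist": [0,0,0]},
    {"gripper": 0,"xyz": [0,-3.5,0],"twist": [0,0,0]},
    {"gripper": 0,"xyz": [0,-3.5,0],"twist": [0,0,0]},
    {"gripper": 0,"xyz": [0,-3.5,0],"twist": [0,0,0]},
    {"gripper": 0,"xyz": [0,-3.5,0],"twist": [0,0,0]},
    {"gripper": 0,"xyz": [0,0,0],"twist": [0,0,0]},
    {"gripper": 0,"xyz": [0,0,0],"twist": [0,0,0]},
  ],
)

```text
t: 24.52
tool_pos: [0.4148, 0.1217, 0.1149]
tool_rot: [0.78, 0.626, -0.001, -0.0]
force: [0.9, -0.1, 0.3]
finger_gap: 0.0852
gripper_force: 0.0
```

Run:
```python
from rig import *
import cv2
from fit import *
from go import P
print(read_state()["tool_pos"])
T,_=read_camera("top"); S_,_=read_camera("side")
for n,im in(("top",T),("side",S_)):
  o=cv2.resize(im[...,::-1],None,fx=4,fy=4,interpolation=cv2.INTER_LINEAR)
  for k,m in(("case","case_mat"),("scraper","scraper_mat"),("hook_peg","hook_mat"),("sand_peg","sand_mat")):
    r=fit(n,im,k,P[m],zoff=.003,half=36); print(n,k,np.round(r,4),"err mm",np.round((r[:2]-P[m][:2])*1e3,1))
    e=cv2.resize(render(n,k,[*P[m],.003],0,0,640,400),None,fx=4,fy=4,interpolation=cv2.INTER_LINEAR)
    cs,_=cv2.findContours((e>.5).astype(np.uint8),0,2); cv2.drawContours(o,cs,-1,(255,0,255),1)
  c=o[720:1120,700:1960] if n=="top" else o[520:1420,840:1340]
  cv2.imwrite(f"pics/end_{n}.png",cv2.resize(c,None,fx=.63,fy=.63,interpolation=cv2.INTER_AREA))
```

```text
[0.41479784 0.12173174 0.11485067]
top case [ 0.6299  0.2924 -0.0325  0.0265] err mm [ 1.4 -0.4]
top scraper [ 0.4746 -0.3534 -0.0051  0.0111] err mm [ 1.6 -3.4]
top hook_peg [ 0.6271  0.0846 -0.2416  0.0484] err mm [ 2.7 -1.7]
top sand_peg [ 0.4659  0.3439 -0.0565  0.1973] err mm [ 1.5 -2. ]Traceback (most recent call last):
  File "<stdin>", line 10, in <module>
  File "fit.py", line 42, in fit
    i=1+np.argmin(np.where(ok,d,1e9)); l=(l==i).astype(np.uint8)
        ~~~~~~~~~^^^^^^^^^^^^^^^^^^^^
    return _wrapfunc(a, 'argmin', axis=axis, out=out, **kwds)
    return bound(*args, **kwds)
ValueError: attempt to get argmin of an empty sequence
```

View pics/end_top.png

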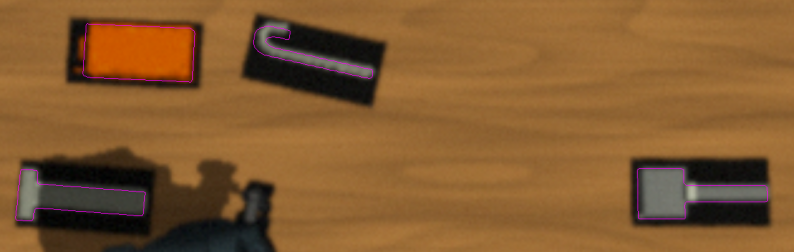

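Against the averaged mat poses, all four things lie within about 4 mm and 0.03 rad in the top view, with the gripper clear. The end side view was not made, because the case's side fit failed again. Handing in.

```bash
python3 -c "
from rig import *
print(job_done())"
```

```text
the job is handed in; nothing more can be done
None
```

The orange case, scraper, hooked peg and broad peg are each on their own mat, within about 4 mm and 0.03 rad by the top camera; the job is handed in at about 25 s, no verdict came back, and I made no final side-view check of flatness or of the mug and bowl, which the arm kept clear of.

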